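# Face up the stain display: reverse the sample box in its slipcase and turn the tin

### The job

Orange is this week's colour on the counter display: slide the sample box right out of its blue slipcase, turn it end for end and slide it back fully home, so that its orange end shows flush in the open mouth in place of the green one, and turn the display tin on its turntable until its orange label faces the yellow marker. Keep the sample box level, because the colour cards in it are loose, and do not shift or knock over the other goods on the counter. When finished, let go of everything.

Things in the scene. Friction and masses are not known exactly. Their poses are not given: they have to be found in the camera images.
- slipcase: Blue slipcase with white stripes on a light wooden board, fixed. Origin at counter level (z=0) under the case; x runs along it, -x towards the open mouth, z up. Board 6 mm thick, 130 mm wide (y), from x=-270 to +92 mm: an apron before the mouth. Cavity (floor: the board) 61 mm wide, 46 high, from the mouth at x=-80 to the closed end at x=+83 mm. Walls and roof 4 mm, top 56 mm above the counter.
- mouth (a point): Centre of the slipcase's mouth: x=-80, y=0 mm of the slipcase, 26 mm above the counter; axes as the slipcase's. At the mouth two upright side lips flare outwards, reaching to x=-95 mm of the slipcase; the roof has none.
- box_centre (a point): Centre of the sample box: loose open-topped brown tray 160 mm long (x), 56 wide (y), 40 high (z up), 0.3 to 0.5 kg. +x points to its orange end. End walls 6 mm thick, side walls and floor 5 mm, all walls 40 mm high. Colour cards fill the middle 52 mm, up to 36 mm; at each end is an empty thumb well 48 mm long, 46 wide, 35 deep, where closed fingertips fit to hook the end wall from inside.
- box_orange_end (a point): Centre of the outer face of the box's orange end wall, 80 mm from the box's centre; axes as the box's.
- box_green_end (a point): Centre of the outer face of the box's green end wall, 80 mm from the box's centre; axes as the box's. At the start the box is in the slipcase with this end sticking 42 to 67 mm out of the mouth; it slides with 2.5 mm play at each side.
- turntable: Black round turntable base, radius 66 mm, fixed to the counter, with a yellow marker block (36 x 18 mm, 10 mm high) sticking out on its +x side, out to 98 mm from the axis. Origin on the turning axis at counter level, z up.
- tin_top (a point): On the tin's axis, level with its rim, 128 mm above the counter; turns with the tin, +x to the label. The white and steel tin, radius 50 mm, is fixed on a disc (radius 58) that turns freely without end about the vertical on the turntable and stays where left (friction 0.03 N m). The raised rim, radius 39 to 50 mm, 6 mm above the lid, can be pressed (about 10 N) and rolled by a fingertip.
- tin_label (a point): Centre of the tin's orange label, on its side 50 mm from the axis, 68 mm above the counter; +x points out of it. An orange dab on the lid, 27 mm from the axis, lies in the same direction. Two small ears stick out 6 mm on the sides, a quarter turn from the label, 95 mm above the counter.
- putty_tub: White putty tub with red lid, radius 33 mm, 60 mm high, loose, beside the apron; leave alone. Origin under its centre.
- small_tin: Small green tin, radius 36 mm, 72 mm high, loose, beside the apron; leave alone. Origin under its centre.
- tall_tin: Black tin with orange lid, radius 42 mm, 120 mm high, loose; leave alone. Origin under its centre.
- brown_tin: Brown tin, radius 42 mm, 100 mm high, loose; leave alone. Origin under its centre.
- thinner: Green bottle, radius 34 mm, 180 mm high, loose; leave alone. Origin under its centre.
- paintbrush: Paintbrush about 200 mm long, lying low on the counter, loose; leave alone. Origin under its middle.
Mind the look-alikes: they are no part of the job. Leave any red look-alike of the turntable alone. Of the things shaped like the part that bears box_centre, the cardboard one is meant.

How it is judged:
By the outcome, as a careful person would: the job done as asked, in the order asked, and still so for the second after the job is handed in, with the robot touching nothing.
It also fails if it takes over 72 s, if anything falls off the work surface, if the arm or the gripper's body presses on something with over 40 N, if the wrist force passes 120 N, or if a joint passes its speed limit or range.

### The arm

A 6-joint arm with a two-finger parallel gripper is mounted at the origin on the work surface. World frame = base frame: x ahead of the robot, y to its left, z up, the work surface at z = 0. Lengths are in m, angles in rad, forces in N, time in s.
With the tool pointing down it reaches from about 0.375 to 0.9 m from the base axis. Payload 3.1 kg.
Tool frame: the origin (TCP) lies between the finger pads; the fingertips stand 17 mm ahead of it and the grasp point (between the pads) lies 2 mm behind it (robot.nose_length is the distance from the TCP to the fingertips, in m); z points along the fingers, y is the line along which they close (so a half turn about z gives the same grasp; the last joint's range is limited). The gripper opens to 87 mm and grips with 3 to 60 N. Pads are 19 mm wide; open, the fingers measure 117 mm over their backs; the gripper's body (75 mm by 190 mm) begins 51 mm behind the grasp point.
Start: joints at [-1.333, 0.527, 1.433, -0, 1.181, -0.178], TCP at [0.252, -0.572, 0.24] pointing down, gripper open.
Joint ranges: [-3.08, 3.08], [-0.75, 2.2], [0.22, 2.44], [-1.43, 4.57], [0, 2.65], [-2.85, 2.85]. Speed limits (rad/s): [2.79, 2.79, 3.14, 3.14, 3.14, 3.14].

### API

Orientations are given as a unit quaternion [x, y, z, w].
In Python, from rig import robot, cams gives the robot as it stands.
- The arm moves only by the shell command python3 -m pendant 'ROWS' [FORCE]. ROWS is JSON, a list of rows, each an object with "jaw": the opening, from 0 (shut) to 1 (fully open); "linear": the shift along the tool's x, y, z in cm, a list of three; "twist": the turn about the tool's z in degrees. A call has 1 to 12 rows; each row shifts and turns the commanded pose from where the row before left it, along the tool's axes as they then stand; what a row does not reach is not made up. A row lasts 1/12 s, in which the tool goes at most 41.7 mm and 7.16 degrees, less where a joint would pass 70% of its speed; a pose out of reach is approached as far as the arm can. A call is refused whole if a number of a shift passes 4.17 or a number of a turn 7.16, either way. A call with a gripper value outside its range is refused whole. The fingers move at their own pace and stop on an object; FORCE is the grip in N (left out, the last holds). Time passes only in rows, so rows that do not move let the fingers close. It gives the time, the measured TCP pose, the force, the opening and the grip force at its end, in the units of the state.
- robot.get_obs(): the state, without advancing time (a new reading comes with each control period).
- cams.camera(name): name is "scene" or "top" or "wrist"; returns a dict with "color" (400x640x3 uint8, blue, green, red), "depth" (400x640 float32, m along the optical axis (not along the pixel's ray), 0 where there is no reading), "fov_y" (degrees; the focal length in pixels is half the picture's height over the tangent of half this angle, whatever the lens; pixels are square), "cx", "cy" (the principal point, pixels), "k1" (the pictures are not rectified: a ray, as slopes to the right and down, at radius r is drawn at 1 + k1 r^2 times it, then the intrinsics apply), "view" (4x4, takes a point from world to camera coordinates). Camera axes: x right, y down, z forward; pixel columns grow to the right and rows downward; lengths in m; the calibration is good to about 2 mm. A picture is of the moment at which its call begins.
- robot.hand_in(): hands the job in; it is judged then, once.
The state is a dict: "time": time; "q": joint angles; "joint_velocities": joint speeds; "joint_torque": joint torques, N m; "position": TCP position; "tool_rot": TCP orientation; "ft_force": force on the tool from outside, world axes, zero at the start; "moment": the same for the moment, N m; "grip_width": finger opening in m; "grip_force": force on a finger pad.
Only numpy, scipy, OpenCV 4.12 (cv2) and the standard library are available. Lean on these libraries where they do the work, as an engineer would, in place of code of your own. Each camera call takes 0.05 s, during which the arm holds its last target. There are 200 camera calls.

## Working session

There is one attempt and no reset: what is moved stays moved. The work goes in short steps, Python scripts to look and compute and a shell command to move; the robot and the scene stay as the last step left them, time stands still between calls to the robot, and variables do not carry over. Pictures are saved under pics/ and viewed, at most 10 in all, crops included, and the job is handed in when it is done.

```bash
ls; mkdir -p pics
cat > h.py <<'E'
import numpy as np, cv2
from rig import robot, cams
def cam(n):
    c=cams.camera(n); h=c["color"].shape[0]
    c["f"]=h/2/np.tan(np.radians(c["fov_y"])/2); return c
def K(c): return np.array([[c["f"],0,c["cx"]],[0,c["f"],c["cy"]],[0,0,1.]])
def slopes(c,px):
    px=np.asarray(px,float).reshape(-1,1,2)
    return cv2.undistortPoints(px,K(c),np.array([c["k1"],0,0,0.]))[:,0]
def onz(c,px,z):
    "pixels -> world points on plane z"
    s=slopes(c,px); d=np.c_[s,np.ones(len(s))]; V=c["view"]; R=V[:3,:3]; o=-R.T@V[:3,3]
    d=d@R; return o+d*((z-o[2])/d[:,2])[:,None]
def dep(c,px):
    px=np.asarray(px).reshape(-1,2); s=slopes(c,px); z=c["depth"][px[:,1].astype(int),px[:,0].astype(int)]
    p=np.c_[s,np.ones(len(s))]*z[:,None]; V=c["view"]; return (p-V[:3,3])@V[:3,:3]
def proj(c,P):
    V=c["view"]; rv,_=cv2.Rodrigues(V[:3,:3]); return cv2.projectPoints(np.asarray(P,float).reshape(-1,1,3),rv,V[:3,3],K(c),np.array([c["k1"],0,0,0.]))[0][:,0]
E
python3 - <<'E'
from h import *
a=cam("top");cv2.imwrite("pics/top.png",a["color"])
b=cam("scene");cv2.imwrite("pics/scene.png",b["color"])
for c in(a,b):print(c["f"],c["cx"],c["cy"],c["k1"],np.round(c["view"],3).tolist())
print(robot.get_obs())
E
```

```text
pics
494.60955150123334 316.4682918280365 190.83405872417543 -0.0053802623021278065 [[0.017, -1.0, 0.007, -0.118], [-0.983, -0.018, -0.181, 0.579], [0.181, -0.004, -0.983, 1.594], [0.0, 0.0, 0.0, 1.0]]
510.0451332991291 320.6446720080588 196.19365187444393 -0.1432536943200656 [[-0.28, 0.96, -0.009, 0.237], [0.824, 0.235, -0.515, -0.404], [-0.493, -0.152, -0.857, 2.025], [0.0, 0.0, 0.0, 1.0]]
{'time': 0.1, 'q': array([-1.33347524e+00,  5.28390871e-01,  1.43374229e+00, -2.09803183e-05,
        1.18141131e+00, -1.78499981e-01]), 'joint_velocities': array([ 0.00041579, -0.00235979, -0.00353541, -0.00062654,  0.00052295,
       -0.00020046]), 'joint_torque': array([-7.61899610e-04, -4.40985596e+01, -1.77150160e+01,  6.34347531e-02,
        5.33927442e-02, -4.35102629e-05]), 'position': array([ 0.25233817, -0.57112404,  0.23866875]), 'tool_rot': array([ 9.78463060e-01,  2.06419689e-01, -3.83946743e-05, -9.75201106e-04]), 'ft_force': array([ 0.06095508, -0.31763987, -0.72357296]), 'moment': array([-0.02938752,  0.02254234,  0.02819329]), 'grip_force': 0.0, 'grip_width': 0.08704040226746455}
```

View pics/top.png

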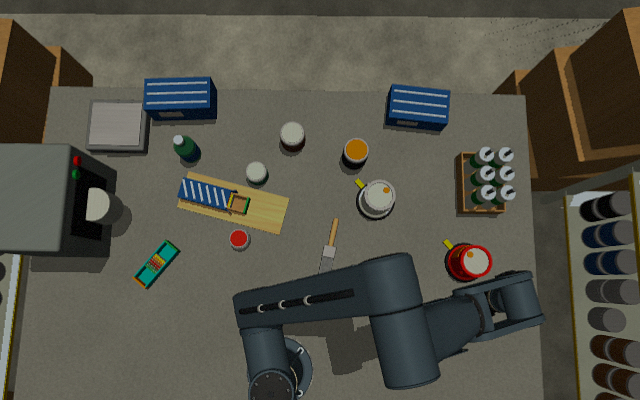

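View pics/scene.png

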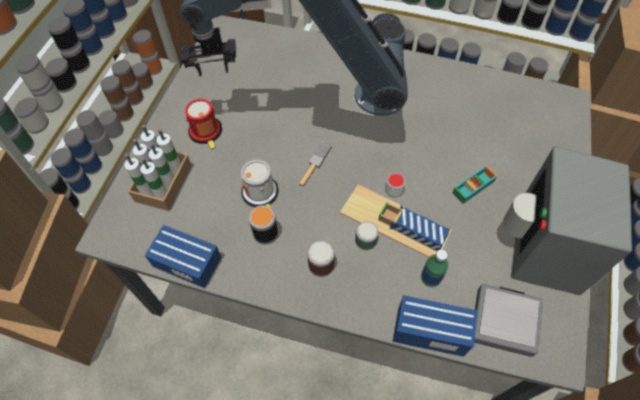

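```bash
cat > m.py <<'E'
from h import *
def cloud(c):
    h,w=c["depth"].shape; u,v=np.meshgrid(np.arange(w),np.arange(h)); px=np.c_[u.ravel(),v.ravel()]
    P=dep(c,px); P[c["depth"].ravel()==0]=np.nan; return P.reshape(h,w,3)
def rect(P):
    r=cv2.minAreaRect(P[:,:2].astype(np.float32)*1000); return np.round(r[0],1),np.round(r[1],1),round(r[2],1)
E
python3 - <<'E'
from m import *
for n in("top","scene"):
    c=cam(n); P=cloud(c); img=c["color"]; hsv=cv2.cvtColor(img,cv2.COLOR_BGR2HSV); H,S,V=cv2.split(hsv)
    z=P[...,2]
    if n=="top": cr=img[140:245,160:420]; cv2.imwrite("pics/crop.png",cv2.resize(cr,None,fx=3,fy=3,interpolation=cv2.INTER_CUBIC)); reg=(slice(165,240),slice(170,295)); tr=(slice(165,225),slice(350,405))
    else: reg=(slice(180,260),slice(335,460)); tr=(slice(150,215),slice(230,285))
    print(n,"cam",-c["view"][:3,:3].T@c["view"][:3,3])
    def sub(m,r):
        o=np.zeros_like(m);o[r]=m[r];return o
    # roof
    m=sub((z>0.05)&(z<0.062)&(H>95)&(H<130)&(S>60),reg); 
    m2=sub((z>0.048)&(z<0.064),reg)
    roofc=sub((H>98)&(H<128)&(S>80),reg)
    print("blue z pct",np.nanpercentile(z[roofc],[5,50,95]))
    k,l,st,ce=cv2.connectedComponentsWithStats(m2.astype(np.uint8)); 
    for i in range(1,k):
        if st[i,4]>60: print("z~56 comp",st[i],rect(P[l==i]))
    w=sub((H>12)&(H<28)&(S>70)&(V>130)&(z<0.02),reg); print("wood n",w.sum(),np.nanmedian(z[w]),rect(P[w]))
    # tin
    t=sub((z>0.115)&(z<0.14),tr); pts=np.argwhere(t)[:,::-1]; print("tin top",t.sum(),np.nanmedian(z[t]),cv2.minEnclosingCircle(P[t][:,:2].astype(np.float32)*1000))
    for nm,mm in(("orange",(H>5)&(H<20)&(S>130)&(V>100)),("yellow",(H>22)&(H<35)&(S>130)&(V>100))):
        mm=sub(mm,tr);k,l,st,ce=cv2.connectedComponentsWithStats(mm.astype(np.uint8))
        for i in range(1,k):
            if st[i,4]>5:
                print(nm,st[i],ce[i].round(1),"z",np.nanmedian(z[l==i]).round(3),"at122",onz(c,ce[i],.122).round(4),"at10",onz(c,ce[i],.01).round(4))
    # box tops z~46
    for nm,mm in(("green",(H>45)&(H<90)&(S>90)),):
        mm=sub(mm,reg);k,l,st,ce=cv2.connectedComponentsWithStats(mm.astype(np.uint8))
        for i in range(1,k):
            if st[i,4]>5: print(nm,st[i],ce[i].round(1),"z",np.nanmedian(z[l==i]).round(3),"at46",onz(c,ce[i],.046).round(4))
E
```

```text
top cam [ 0.28308829 -0.10248538  1.6727259 ]
blue z pct [0.04360889 0.05628147 0.06268812]
z~56 comp [ 177  177   60   35 1031] (array([565.4, 256.2]), array([187.4,  76.4]), 76.2)
z~56 comp [229 228  21  12 164] (array([434.4, 142.2]), array([37.4, 64.7]), 0.6)
wood n 2363 0.007068181178518458 (array([545.8, 175.3]), array([362.3, 130.8]), 75.7)
tin top 786 0.1261917653965589 ((559.0814819335938, -308.7994689941406), 50.8560905456543)
orange [383 187   7   6  29] [386.1 189.8] z 0.126 at122 [[ 0.5758 -0.3303  0.122 ]] at10 [[ 0.597  -0.3467  0.01  ]]
yellow [355 178   9  10  49] [359.2 182.9] z 0.01 at122 [[ 0.5968 -0.2444  0.122 ]] at10 [[ 0.6194 -0.2547  0.01  ]]
green [250 172  18  13  50] [261.3 180.7] z 0.035 at46 [[0.6136 0.0772 0.046 ]]
green [243 197   7  17  57] [246.1 205.1] z 0.042 at46 [[0.53   0.1248 0.046 ]]
scene cam [1.39717013 0.1748763  1.52864262]
blue z pct [0.03211117 0.05595845 0.0628448 ]
z~56 comp [386 180  20  11 142] (array([436.3, 149.2]), array([38. , 65.8]), 14.8)
z~56 comp [ 389  205   61   42 1008] (array([565. , 254.6]), array([190.1,  78.3]), 77.0)

[... 152 characters left out ...]
90625), 114.06317901611328)
orange [246 173   4   4  12] [247.7 174.5] z 0.126 at122 [[ 0.5742 -0.3305  0.122 ]] at10 [[ 0.5087 -0.3708  0.01  ]]
orange [244 186   4   8  13] [245.8 189.2] z 0.092 at122 [[ 0.6296 -0.3161  0.122 ]] at10 [[ 0.5685 -0.3552  0.01  ]]
orange [252 207  20   8 117] [261.6 211.3] z 0.121 at122 [[ 0.6934 -0.2384  0.122 ]] at10 [[ 0.6374 -0.2714  0.01  ]]
green [454 184   6  15  60] [457.1 191. ] z 0.03 at46 [[0.3956 0.358  0.046 ]]
green [380 203   7  12  28] [383.4 208.8] z 0.047 at46 [[0.534  0.1282 0.046 ]]
green [361 244   5   3   7] [363.3 244.9] z 0.042 at46 [[0.6822 0.0952 0.046 ]]
green [429 258   6   2  10] [431.9 258.6] z 0.134 at46 [[0.6699 0.3175 0.046 ]]
```

View pics/crop.png

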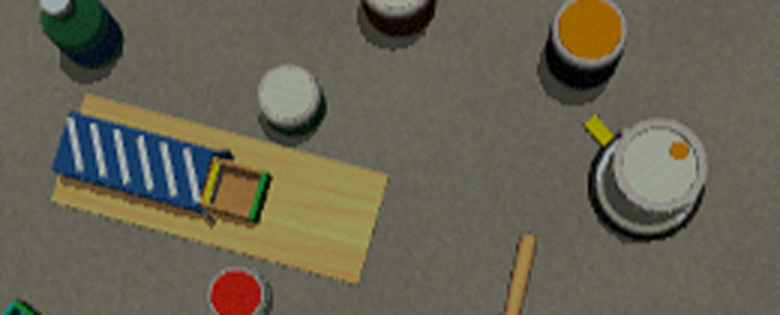

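The top crop shows the slipcase with white diagonal stripes and the brown tray's green end at top px (246,205). The white tin with its orange dab at (386,190) is on the black base, with the yellow marker at (359,183).

Look-alikes:
- **Trays:** the teal one at (157,265) versus the brown cardboard one at (239,203). The brown one fits.
- **Turntables:** the red one at (470,262) versus the black one at (377,200). The black one fits.
- **Large blue cases:** those at (180,98) and (418,107) have no wooden board, so they are out.

The crop confirms these choices. The sizes agree too: board 362x131, tin radius 50.8, dab radius 27, marker at 80 mm.

```bash
cat > go.py <<'E'
# python3 go.py x y z yaw : shift needed in current tool axes (cm) and twist (deg)
import sys; from h import *
from scipy.spatial.transform import Rotation as R
def st():
    o=robot.get_obs(); r=R.from_quat(o["tool_rot"]).as_matrix(); return o,r,np.degrees(np.arctan2(r[1,0],r[0,0]))
if __name__=="__main__":
    o,r,yaw=st(); a=[float(v) for v in sys.argv[1:]]
    print("t",round(o["time"],2),"p",o["position"].round(4),"yaw",yaw.round(2),"q",np.degrees(o["q"]).round(1),"F",o["ft_force"].round(1),"w",round(o["grip_width"],4),"g",round(o["grip_force"],1))
    if a: print("cm",(r.T@(np.array(a[:3])-o["position"])*100).round(2),"twist",round((yaw-a[3]+180)%360-180,2))
E
A='{"jaw":1,"linear":[2.77,-2.72,0],"twist":0}'; B='{"jaw":1,"linear":[0,0,0],"twist":-6.5}'
python3 -m pendant '[{"jaw":1,"linear":[2.77,-2.72,0],"twist":0},{"jaw":1,"linear":[2.77,-2.72,0],"twist":0},{"jaw":1,"linear":[2.77,-2.72,0],"twist":0},{"jaw":1,"linear":[2.77,-2.72,0],"twist":0},{"jaw":1,"linear":[2.77,-2.72,0],"twist":0},{"jaw":1,"linear":[2.77,-2.72,0],"twist":0},{"jaw":1,"linear":[2.77,-2.72,0],"twist":0},{"jaw":1,"linear":[2.77,-2.72,0],"twist":0},{"jaw":1,"linear":[2.77,-2.72,0],"twist":0},{"jaw":1,"linear":[2.77,-2.72,0],"twist":0}]' 
python3 -m pendant '[{"jaw":1,"linear":[2.77,-2.72,0],"twist":0},{"jaw":1,"linear":[2.77,-2.72,0],"twist":0},{"jaw":1,"linear":[2.77,-2.72,0],"twist":0},{"jaw":1,"linear":[2.77,-2.72,0],"twist":0},{"jaw":1,"linear":[2.77,-2.72,0],"twist":0},{"jaw":1,"linear":[2.77,-2.72,0],"twist":0},{"jaw":1,"linear":[2.77,-2.72,0],"twist":0},{"jaw":1,"linear":[2.77,-2.72,0],"twist":0},{"jaw":1,"linear":[2.77,-2.72,0],"twist":0},{"jaw":1,"linear":[2.77,-2.72,0],"twist":0}]' 
python3 -m pendant '[{"jaw":1,"linear":[0,0,0],"twist":-6.5},{"jaw":1,"linear":[0,0,0],"twist":-6.5},{"jaw":1,"linear":[0,0,0],"twist":-6.5},{"jaw":1,"linear":[0,0,0],"twist":-6.5},{"jaw":1,"linear":[0,0,0],"twist":-6.5},{"jaw":1,"linear":[0,0,0],"twist":-6.5},{"jaw":1,"linear":[0,0,0],"twist":-6.5},{"jaw":1,"linear":[0,0,0],"twist":-6.5},{"jaw":1,"linear":[0,0,0],"twist":0}]'
python3 go.py 0.5396 0.151 0.12 75.8
python3 - <<'E'
from h import *
c=cam("wrist"); cv2.imwrite("pics/w1.png",c["color"]); np.savez("w1.npz",**{k:c[k] for k in c})
E
```

```text
time: 1.03
position: [0.3963, -0.2092, 0.2396]
tool_rot: [0.979, 0.206, 0.0, 0.0]
ft_force: [2.0, -0.1, -0.3]
grip_width: 0.0867
grip_force: 0.0
time: 1.87
position: [0.5397, 0.1518, 0.2395]
tool_rot: [0.978, 0.207, -0.0, 0.0]
ft_force: [-0.2, -0.7, -0.5]
grip_width: 0.0871
grip_force: 0.0
time: 2.62
position: [0.5393, 0.1497, 0.2394]
tool_rot: [0.788, 0.615, -0.0, -0.0]
ft_force: [0.0, -0.7, 0.8]
grip_width: 0.0869
grip_force: 0.0
t 2.62 p [0.5393 0.1497 0.2394] yaw 75.94 q [ 4.1 25.2 91.6 -0.  63.3 18.1] F [ 0.  -0.7  0.8] w 0.0869 g 0.0
cm [ 0.14  0.   11.94] twist 0.14
```

View pics/w1.png

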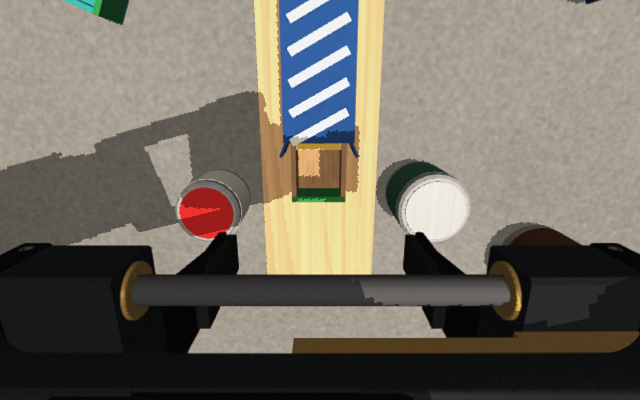

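Run:
```python
from m import *
c=dict(np.load("w1.npz")); 
for k in("f","cx","cy","k1"): c[k]=float(c[k])
img=c["color"];H,S,V=cv2.split(cv2.cvtColor(img,cv2.COLOR_BGR2HSV)); P=cloud(c); z=P[...,2]
print("board z",np.nanmedian(z[220:260,300:340]),"roof z",np.nanmedian(z[60:130,300:340]))
m=np.zeros_like(H,bool); m[130:215,285:350]=1
g=m&(H>45)&(H<90)&(S>80); y,x=np.nonzero(g); print("green px",x.min(),x.max(),y.min(),y.max(),"z",np.nanpercentile(z[g],[5,50,95]))
yb=[(300,y[x==300].max()),(338,y[x==338].max())]; print(yb)
# blue roof side edges per row
L=[];Rr=[]
for r in range(20,130,3):
    b=np.nonzero((z[r,260:380]>.05))[0]+260; L.append((b.min(),r));Rr.append((b.max()+1,r))
WL=onz(c,L,.056);WR=onz(c,Rr,.056)
for W in(WL,WR): 
    l=cv2.fitLine(W[:,:2].astype(np.float32),cv2.DIST_HUBER,0,.001,.001).ravel(); print("edge angle",np.degrees(np.arctan2(l[1],l[0]))%180)
print("width",np.linalg.norm((WL-WR)[:,:2],axis=1).round(4)[::6])
ax=np.array([np.cos(np.radians(75.8)),np.sin(np.radians(75.8))]); n=np.array([-ax[1],ax[0]])
mid=((WL+WR)/2)[:,:2]; print("mid lateral",(mid@n).round(4)[::6],"tool",np.array([.5393,.1497])@n)
# board edges near z .006
for r in(60,225,255):
    b=np.nonzero((H[r]>10)&(H[r]<30)&(S[r]>60)&(V[r]>90))[0]; b=b[(b>245)&(b<395)]; w=onz(c,[(b.min(),r),(b.max()+1,r)],.006); print("board",r,(w[:,:2]@n).round(4),(w[:,:2]@n).mean())
# roof front edge
for col in(300,320,340):
    b=np.nonzero((z[100:165,col]>.05))[0]+101; print("roof front s",onz(c,[(col,b.max())],.056)[0,:2]@ax)
# green top outer edge : bottom of green
w=onz(c,yb,.046)[:,:2]; print("green end s (at top)",w@ax,"orig s",np.array([.5675,.2615])@ax,"lat",np.array([.5675,.2615])@n)
xs=x[(y>=y.max()-3)]; w=onz(c,[(xs.min(),y.max()-2),(xs.max()+1,y.max()-2)],.046)[:,:2]; print("green lat",w@n)
for nm,px in(("tub",(208,212)),("small",(434,209))): print(nm,dep(c,[px]).round(3))
```

```text
board z 0.006759428383988123 roof z 0.05714179362643537
green px 292 344 189 201 z [0.01890642 0.04514568 0.04778478]
[(300, np.int64(201)), (338, np.int64(201))]
edge angle 75.90945
edge angle 75.746155
width [0.0686 0.0695 0.0687 0.0696 0.0687 0.0697 0.0688]
mid lateral [-0.4859 -0.4859 -0.4859 -0.4859 -0.4859 -0.4859 -0.4859] tool -0.48609936153239164
board 60 [-0.4209 -0.5514] -0.4861843785535542
board 225 [-0.42   -0.5515] -0.485756310000931
board 255 [-0.4206 -0.5521] -0.48639052699016694
roof front s 0.3111084619683306
roof front s 0.3111406624769754
roof front s 0.31117538687073404
green end s (at top) [0.24929375 0.24936441] orig s 0.3927219004837994 lat -0.48601235465818443
green lat [-0.45768066 -0.51309294]
tub [[0.422 0.143 0.061]]
small [[0.641 0.096 0.074]]
```

```bash
python3 -m pendant '[{"jaw":1,"linear":[-0.24,0,4],"twist":0.1},{"jaw":1,"linear":[0,0,4],"twist":0},{"jaw":1,"linear":[0,0,4],"twist":0},{"jaw":1,"linear":[0,0,3.5],"twist":0},{"jaw":1,"linear":[0,0,2.5],"twist":0},{"jaw":1,"linear":[0,0,1.5],"twist":0},{"jaw":1,"linear":[0,0,0.8],"twist":0},{"jaw":1,"linear":[0,0,0],"twist":0},{"jaw":1,"linear":[0,0,0],"twist":0}]'
python3 -m pendant '[{"jaw":0.4,"linear":[0,0,0],"twist":0},{"jaw":0.4,"linear":[0,0,0],"twist":0},{"jaw":0.4,"linear":[0,0,0],"twist":0},{"jaw":0.4,"linear":[0,0,0],"twist":0},{"jaw":0.4,"linear":[0,0,0],"twist":0},{"jaw":0.4,"linear":[0,0,0],"twist":0}]' 20; python3 go.py
```

```text
time: 3.42
position: [0.5393, 0.1474, 0.0368]
tool_rot: [0.79, 0.613, 0.0, 0.0]
ft_force: [-0.5, -0.3, 0.5]
grip_width: 0.087
grip_force: 0.0
time: 3.92
position: [0.5377, 0.1475, 0.0369]
tool_rot: [0.789, 0.614, -0.001, -0.001]
ft_force: [-3.4, 0.6, 3.4]
grip_width: 0.0558
grip_force: 20.0
t 3.92 p [0.5377 0.1475 0.0369] yaw 75.72 q [ 3.8 42.8 99.7  0.  37.6 18.1] F [-3.4  0.6  3.4] w 0.0558 g 20.0
```

```bash
python3 -m pendant '[{"jaw":0.4,"linear":[-0.6,0,0],"twist":0},{"jaw":0.4,"linear":[-1.2,0,0],"twist":0},{"jaw":0.4,"linear":[-1.5,0,0],"twist":0},{"jaw":0.4,"linear":[-1.5,0,0],"twist":0},{"jaw":0.4,"linear":[-1.5,0,0],"twist":0},{"jaw":0.4,"linear":[-1.5,0,0],"twist":0},{"jaw":0.4,"linear":[-1.5,0,0],"twist":0},{"jaw":0.4,"linear":[-1.5,0,0],"twist":0},{"jaw":0.4,"linear":[-1.0,0,0],"twist":0},{"jaw":0.4,"linear":[-0.3,0,0],"twist":0},{"jaw":0.4,"linear":[0,0,0],"twist":0}]'
python3 -m pendant '[{"jaw":1,"linear":[0,0,0],"twist":0},{"jaw":1,"linear":[0,0,0],"twist":0},{"jaw":1,"linear":[0,0,0],"twist":0},{"jaw":1,"linear":[0,0,0],"twist":0}]'
python3 go.py
python3 - <<'E'
from h import *
c=cam("top"); cv2.imwrite("pics/t2.png",cv2.resize(c["color"][150:260,160:320],None,fx=4,fy=4)); c=cam("scene");cv2.imwrite("pics/s2.png",c["color"])
E
```

```text
time: 4.83
position: [0.5097, 0.0288, 0.037]
tool_rot: [0.79, 0.613, 0.0, 0.001]
ft_force: [0.2, -2.5, 5.6]
grip_width: 0.0559
grip_force: 19.9
time: 5.17
position: [0.5087, 0.0303, 0.0362]
tool_rot: [0.789, 0.614, -0.0, -0.0]
ft_force: [0.6, 0.8, 0.6]
grip_width: 0.0746
grip_force: 0.0
t 5.17 p [0.5087 0.0303 0.0362] yaw 75.78 q [ -9.2  41.1 106.9  -0.   32.1   5.1] F [0.6 0.8 0.6] w 0.0746 g 0.0
```

View pics/t2.png

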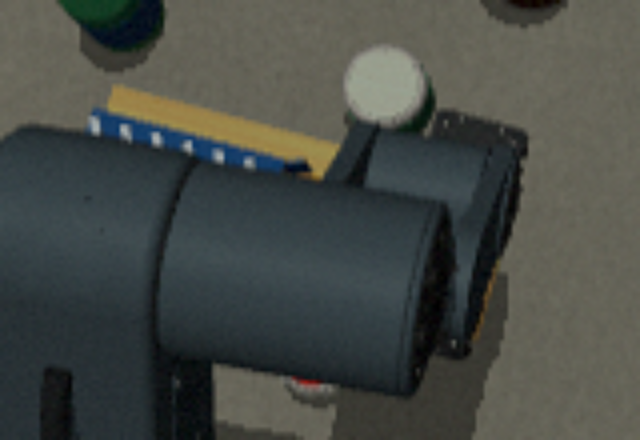

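```bash
python3 -m pendant '[{"jaw":1,"linear":[0,0,0],"twist":0},{"jaw":1,"linear":[1.5,0,0],"twist":0},{"jaw":1,"linear":[2.4,0,0],"twist":0},{"jaw":1,"linear":[1.5,0,0],"twist":0},{"jaw":1,"linear":[0,0,0],"twist":0}]'
python3 -m pendant '[{"jaw":0.4,"linear":[0,0,0],"twist":0},{"jaw":0.4,"linear":[0,0,0],"twist":0},{"jaw":0.4,"linear":[0,0,0],"twist":0},{"jaw":0.4,"linear":[0,0,0],"twist":0},{"jaw":0.4,"linear":[0,0,0],"twist":0},{"jaw":0.4,"linear":[0,0,-0.5],"twist":0},{"jaw":0.4,"linear":[0,0,-1.5],"twist":0},{"jaw":0.4,"linear":[0,0,-2],"twist":0},{"jaw":0.4,"linear":[0,0,-2],"twist":0},{"jaw":0.4,"linear":[0,0,-2],"twist":0},{"jaw":0.4,"linear":[0,0,-1],"twist":0},{"jaw":0.4,"linear":[0,0,0],"twist":0}]' 35
python3 go.py
python3 - <<'E'
from h import *
c=cam("wrist"); cv2.imwrite("pics/w3.png",c["color"]); c=cam("scene");cv2.imwrite("pics/s3.png",cv2.resize(c["color"][140:270,320:480],None,fx=4,fy=4))
E
```

```text
time: 5.68
position: [0.5231, 0.0847, 0.0366]
tool_rot: [0.789, 0.615, 0.001, 0.0]
ft_force: [0.0, 0.5, -0.8]
grip_width: 0.087
grip_force: 0.0
time: 6.68
position: [0.5236, 0.0823, 0.1285]
tool_rot: [0.79, 0.614, 0.002, 0.001]
ft_force: [0.8, 0.8, -4.3]
grip_width: 0.0559
grip_force: 34.9
t 6.68 p [0.5236 0.0823 0.1285] yaw 75.71 q [ -3.2  32.3 101.7   0.   45.8  11.1] F [ 0.8  0.8 -4.3] w 0.0559 g 34.9
```

View pics/s3.png

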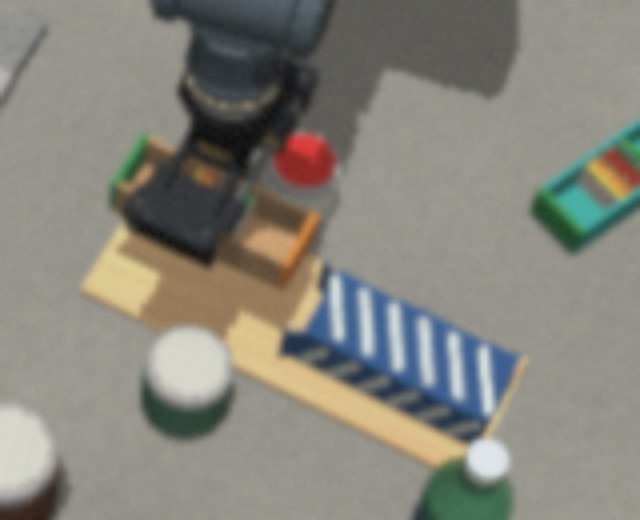

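```bash
python3 -m pendant '[{"jaw":0.4,"linear":[0,0,0],"twist":-3},{"jaw":0.4,"linear":[0,0,0],"twist":-6},{"jaw":0.4,"linear":[0,0,0],"twist":-6},{"jaw":0.4,"linear":[0,0,0],"twist":-6},{"jaw":0.4,"linear":[0,0,0],"twist":-6},{"jaw":0.4,"linear":[0,0,0],"twist":-6},{"jaw":0.4,"linear":[0,0,0],"twist":-6},{"jaw":0.4,"linear":[0,0,0],"twist":-6},{"jaw":0.4,"linear":[0,0,0],"twist":-6},{"jaw":0.4,"linear":[0,0,0],"twist":-6},{"jaw":0.4,"linear":[0,0,0],"twist":-6},{"jaw":0.4,"linear":[0,0,0],"twist":-6}]'
python3 -m pendant '[{"jaw":0.4,"linear":[0,0,0],"twist":-6},{"jaw":0.4,"linear":[0,0,0],"twist":-6},{"jaw":0.4,"linear":[0,0,0],"twist":-6},{"jaw":0.4,"linear":[0,0,0],"twist":-6},{"jaw":0.4,"linear":[0,0,0],"twist":-6},{"jaw":0.4,"linear":[0,0,0],"twist":-6},{"jaw":0.4,"linear":[0,0,0],"twist":-6},{"jaw":0.4,"linear":[0,0,0],"twist":-6},{"jaw":0.4,"linear":[0,0,0],"twist":-6},{"jaw":0.4,"linear":[0,0,0],"twist":-6},{"jaw":0.4,"linear":[0,0,0],"twist":-6},{"jaw":0.4,"linear":[0,0,0],"twist":-6}]'
python3 -m pendant '[{"jaw":0.4,"linear":[0,0,0],"twist":-6},{"jaw":0.4,"linear":[0,0,0],"twist":-6},{"jaw":0.4,"linear":[0,0,0],"twist":-6},{"jaw":0.4,"linear":[0,0,0],"twist":-6},{"jaw":0.4,"linear":[0,0,0],"twist":-3},{"jaw":0.4,"linear":[0,0,0],"twist":0},{"jaw":0.4,"linear":[0,0,0],"twist":0}]'
python3 go.py 0.5231 0.0832 0.040 243.8
```

```text
time: 7.78
position: [0.5211, 0.0824, 0.1247]
tool_rot: [0.301, 0.954, -0.0, -0.002]
ft_force: [-0.2, -0.3, -3.9]
grip_width: 0.0557
grip_force: 34.9
time: 8.78
position: [0.5211, 0.0824, 0.1247]
tool_rot: [-0.317, 0.948, 0.001, -0.002]
ft_force: [-0.8, 0.1, -4.8]
grip_width: 0.0558
grip_force: 34.9
time: 9.37
position: [0.5214, 0.0824, 0.1252]
tool_rot: [-0.527, 0.85, 0.001, -0.001]
ft_force: [0.3, -1.3, -4.1]
grip_width: 0.0559
grip_force: 34.9
t 9.37 p [0.5214 0.0824 0.1252] yaw -116.37 q [  -3.2   32.6  101.8    0.    45.7 -156.8] F [ 0.3 -1.3 -4.1] w 0.0559 g 34.9
cm [-0.15 -0.14  8.52] twist -0.17
```

```bash
python3 -m pendant '[{"jaw":0.4,"linear":[0.98,-0.21,1],"twist":0},{"jaw":0.4,"linear":[0,0,2],"twist":0},{"jaw":0.4,"linear":[0,0,2],"twist":0},{"jaw":0.4,"linear":[0,0,1.7],"twist":0},{"jaw":0.4,"linear":[0,0,1],"twist":0},{"jaw":0.4,"linear":[0,0,0.6],"twist":0},{"jaw":0.4,"linear":[0,0,0.3],"twist":0},{"jaw":0.4,"linear":[0,0,0.2],"twist":0},{"jaw":0.4,"linear":[0,0,0],"twist":0},{"jaw":0.4,"linear":[0,0,0],"twist":0}]'
```

```text
time: 10.2
position: [0.52, 0.0728, 0.0397]
tool_rot: [-0.528, 0.849, -0.0, 0.0]
ft_force: [-2.3, -0.1, 2.4]
grip_width: 0.0557
grip_force: 34.9
```

```bash
python3 -m pendant '[{"jaw":0.4,"linear":[0,0,0.15],"twist":0},{"jaw":0.4,"linear":[0,0,0],"twist":0},{"jaw":0.4,"linear":[0,0,0],"twist":0}]'
python3 -m pendant '[{"jaw":1,"linear":[0,0,0],"twist":0},{"jaw":1,"linear":[0,0,0],"twist":0},{"jaw":1,"linear":[0,0,0],"twist":0},{"jaw":1,"linear":[0,0,0],"twist":0},{"jaw":1,"linear":[0,0,0],"twist":0},{"jaw":1,"linear":[0,0,-2],"twist":0},{"jaw":1,"linear":[0,0,-3],"twist":0},{"jaw":1,"linear":[0,0,-3],"twist":0},{"jaw":1,"linear":[0,0,-4],"twist":0},{"jaw":1,"linear":[0,0,-4],"twist":0},{"jaw":1,"linear":[0,0,-2],"twist":0},{"jaw":1,"linear":[0,0,0],"twist":0}]'
python3 go.py
python3 - <<'E'
from h import *
c=cam("wrist"); cv2.imwrite("pics/w4.png",c["color"])
E
```

```text
time: 10.45
position: [0.5199, 0.0729, 0.0393]
tool_rot: [-0.528, 0.849, -0.0, 0.0]
ft_force: [-4.8, 0.7, 13.9]
grip_width: 0.0558
grip_force: 35.0
time: 11.45
position: [0.5234, 0.0726, 0.2221]
tool_rot: [-0.528, 0.849, -0.003, 0.005]
ft_force: [-0.1, 0.6, -1.1]
grip_width: 0.0871
grip_force: 0.0
t 11.45 p [0.5234 0.0726 0.2221] yaw -116.27 q [  -4.2   23.9   97.5    0.    58.  -158. ] F [-0.1  0.6 -1.1] w 0.0871 g 0.0
```

View pics/w4.png

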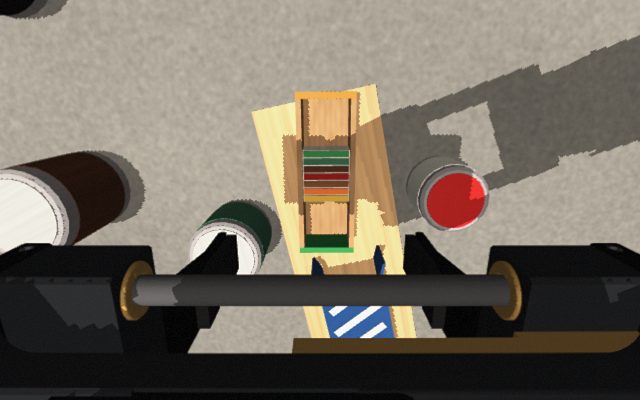

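```bash
python3 -m pendant '[{"jaw":1,"linear":[0,0,0],"twist":7},{"jaw":1,"linear":[0,0,0],"twist":7},{"jaw":1,"linear":[0,0,0],"twist":7},{"jaw":1,"linear":[0,0,0],"twist":7},{"jaw":1,"linear":[0,0,0],"twist":7},{"jaw":1,"linear":[0,0,0],"twist":7},{"jaw":1,"linear":[0,0,0],"twist":7},{"jaw":1,"linear":[0,0,0],"twist":7},{"jaw":1,"linear":[0,0,0],"twist":7},{"jaw":1,"linear":[0,0,0],"twist":7},{"jaw":1,"linear":[0,0,0],"twist":7},{"jaw":1,"linear":[0,0,0],"twist":7}]' >/dev/null
python3 -m pendant '[{"jaw":1,"linear":[0,0,0],"twist":7},{"jaw":1,"linear":[0,0,0],"twist":7},{"jaw":1,"linear":[0,0,0],"twist":7},{"jaw":1,"linear":[0,0,0],"twist":7},{"jaw":1,"linear":[0,0,0],"twist":7},{"jaw":1,"linear":[0,0,0],"twist":7},{"jaw":1,"linear":[0,0,0],"twist":7},{"jaw":1,"linear":[0,0,0],"twist":7},{"jaw":1,"linear":[0,0,0],"twist":7},{"jaw":1,"linear":[0,0,0],"twist":7},{"jaw":1,"linear":[0,0,0],"twist":7},{"jaw":1,"linear":[0,0,0],"twist":7}]' >/dev/null
python3 -m pendant '[{"jaw":1,"linear":[0,0,0],"twist":6},{"jaw":1,"linear":[0,0,0],"twist":6},{"jaw":1,"linear":[0,0,0],"twist":0},{"jaw":1,"linear":[0,0,0],"twist":0}]' >/dev/null
python3 go.py 0.5199 0.0729 0.0393 63.7
```

```text
t 13.83 p [0.519  0.0727 0.2154] yaw 63.87 q [-4.2 24.4 97.9 -0.  57.9 21.9] F [-0.3 -0.   0.6] w 0.0869 g 0.0
cm [ 0.08  0.13 17.61] twist 0.17
```

```bash
python3 -m pendant '[{"jaw":1,"linear":[0.08,0.13,4],"twist":0.1},{"jaw":1,"linear":[0,0,4],"twist":0},{"jaw":1,"linear":[0,0,4],"twist":0},{"jaw":1,"linear":[0,0,3],"twist":0},{"jaw":1,"linear":[0,0,1.7],"twist":0},{"jaw":1,"linear":[0,0,1],"twist":0},{"jaw":1,"linear":[0,0,0],"twist":0},{"jaw":1,"linear":[0,0,0],"twist":0}]'
python3 -m pendant '[{"jaw":0.4,"linear":[0,0,0],"twist":0},{"jaw":0.4,"linear":[0,0,0],"twist":0},{"jaw":0.4,"linear":[0,0,0],"twist":0},{"jaw":0.4,"linear":[0,0,0],"twist":0},{"jaw":0.4,"linear":[0,0,0],"twist":0},{"jaw":0.4,"linear":[0,0,-0.3],"twist":0},{"jaw":0.4,"linear":[0,0,0],"twist":-4},{"jaw":0.4,"linear":[0,0,0],"twist":-4},{"jaw":0.4,"linear":[0,0,0],"twist":-4},{"jaw":0.4,"linear":[0,0,0],"twist":0},{"jaw":0.4,"linear":[0,0,0],"twist":0}]' 25
python3 go.py 0.5205 0.0745 0.039 75.85
python3 - <<'E'
from h import *
c=cam("wrist"); cv2.imwrite("pics/w5.png",c["color"]); np.savez("w5.npz",**c)
E
```

```text
time: 14.5
position: [0.5215, 0.0729, 0.0398]
tool_rot: [0.85, 0.528, -0.0, -0.0]
ft_force: [-0.7, -0.3, -0.2]
grip_width: 0.0871
grip_force: 0.0
time: 15.42
position: [0.5211, 0.0729, 0.0429]
tool_rot: [0.791, 0.612, -0.0, -0.0]
ft_force: [0.4, 0.5, -3.9]
grip_width: 0.0558
grip_force: 25.0
t 15.42 p [0.5211 0.0729 0.0429] yaw 75.52 q [ -4.2  41.  104.3   0.   34.8  10.3] F [ 0.4  0.5 -3.9] w 0.0558 g 25.0
cm [ 0.14 -0.1   0.39] twist -0.33
```

View pics/w5.png

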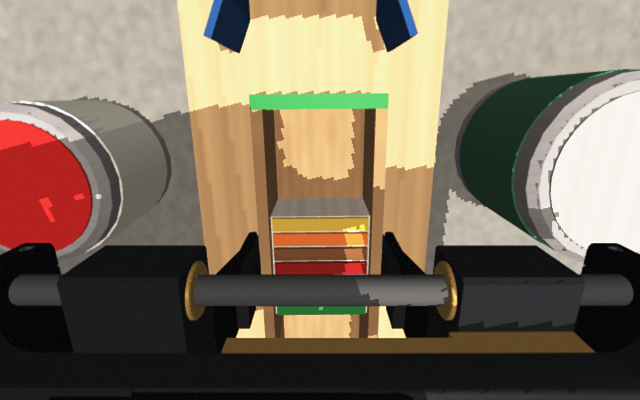

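```bash
python3 -m pendant '[{"jaw":0.4,"linear":[0.5,-0.12,0],"twist":-0.3},{"jaw":0.4,"linear":[1.5,0,0],"twist":0},{"jaw":0.4,"linear":[1,0,0],"twist":0},{"jaw":0.4,"linear":[0.6,0,0],"twist":0},{"jaw":0.4,"linear":[0.6,0,0],"twist":0},{"jaw":0.4,"linear":[0,0,0],"twist":0}]'
python3 go.py
python3 -m pendant '[{"jaw":0.4,"linear":[0.6,0,0],"twist":0},{"jaw":0.4,"linear":[0.6,0,0],"twist":0},{"jaw":0.4,"linear":[0.7,0,0],"twist":0},{"jaw":0.4,"linear":[0.8,0,0],"twist":0},{"jaw":0.4,"linear":[0.7,0,0],"twist":0},{"jaw":0.4,"linear":[0.5,0,0],"twist":0},{"jaw":0.4,"linear":[0,0,0],"twist":0}]'
python3 go.py
```

```text
time: 15.97
position: [0.5308, 0.1151, 0.043]
tool_rot: [0.788, 0.616, 0.0, 0.0]
ft_force: [0.1, -1.2, -4.2]
grip_width: 0.0561
grip_force: 25.0
t 15.97 p [0.5308 0.1151 0.043 ] yaw 76.0 q [  0.4  41.6 101.9   0.   36.5  14.4] F [ 0.1 -1.2 -4.2] w 0.0561 g 25.0
time: 16.55
position: [0.5405, 0.153, 0.0431]
tool_rot: [0.788, 0.616, 0.0, 0.0]
ft_force: [0.3, -0.4, -4.0]
grip_width: 0.0558
grip_force: 25.0
t 16.55 p [0.5405 0.153  0.0431] yaw 76.0 q [ 4.4 42.3 99.2  0.  38.5 18.4] F [ 0.3 -0.4 -4. ] w 0.0558 g 25.0
```

```bash
python3 -m pendant '[{"jaw":0.4,"linear":[0,0,0.2],"twist":0},{"jaw":0.4,"linear":[0,0,0.1],"twist":0},{"jaw":0.4,"linear":[0,0,0],"twist":0},{"jaw":1,"linear":[0,0,0],"twist":0},{"jaw":1,"linear":[0,0,0],"twist":0},{"jaw":1,"linear":[0,0,0],"twist":0},{"jaw":1,"linear":[0,0,0],"twist":0},{"jaw":1,"linear":[0,0,0],"twist":0},{"jaw":1,"linear":[-2.5,0,0],"twist":0},{"jaw":1,"linear":[-2.9,0,0],"twist":0},{"jaw":1,"linear":[0,0,0],"twist":0}]'
python3 -m pendant '[{"jaw":0.4,"linear":[0,0,0],"twist":0},{"jaw":0.4,"linear":[0,0,0],"twist":0},{"jaw":0.4,"linear":[0,0,0],"twist":0},{"jaw":0.4,"linear":[0,0,0],"twist":0},{"jaw":0.4,"linear":[0,0,0],"twist":0}]' 20
python3 -m pendant '[{"jaw":0.4,"linear":[0.5,0,0],"twist":0},{"jaw":0.4,"linear":[1,0,0],"twist":0},{"jaw":0.4,"linear":[1,0,0],"twist":0},{"jaw":0.4,"linear":[1,0,0],"twist":0},{"jaw":0.4,"linear":[1,0,0],"twist":0},{"jaw":0.4,"linear":[0.6,0,0],"twist":0},{"jaw":0.4,"linear":[0.2,0,0],"twist":0},{"jaw":0.4,"linear":[0,0,0],"twist":0}]'
python3 go.py
```

```text
time: 17.47
position: [0.5253, 0.0962, 0.0396]
tool_rot: [0.789, 0.614, -0.002, -0.001]
ft_force: [-0.4, 0.7, 0.2]
grip_width: 0.0866
grip_force: 0.0
time: 17.88
position: [0.5271, 0.1001, 0.0401]
tool_rot: [0.788, 0.616, 0.0, 0.0]
ft_force: [1.4, -0.6, 0.2]
grip_width: 0.0613
grip_force: 0.0
time: 18.55
position: [0.5399, 0.1521, 0.04]
tool_rot: [0.788, 0.615, 0.0, -0.0]
ft_force: [0.5, 2.3, 1.1]
grip_width: 0.0555
grip_force: 20.0
t 18.55 p [0.5399 0.1521 0.04  ] yaw 75.97 q [ 4.3 42.6 99.3  0.1 38.1 18.3] F [0.5 2.3 1.1] w 0.0555 g 20.0
```

```bash
python3 -m pendant '[{"jaw":1,"linear":[0,0,0],"twist":0},{"jaw":1,"linear":[0,0,0],"twist":0},{"jaw":1,"linear":[0,0,0],"twist":0},{"jaw":1,"linear":[0,0,0],"twist":0},{"jaw":1,"linear":[0,0,-3],"twist":0},{"jaw":1,"linear":[0,0,-4],"twist":0},{"jaw":0,"linear":[-3.5,0,0],"twist":0},{"jaw":0,"linear":[-3.5,0,0],"twist":0},{"jaw":0,"linear":[0,0,0],"twist":0},{"jaw":0,"linear":[0,0,0],"twist":0},{"jaw":0,"linear":[0,0,0],"twist":0},{"jaw":0,"linear":[0,0,0],"twist":0}]'
python3 go.py
python3 - <<'E'
from m import *
c=cam("wrist"); cv2.imwrite("pics/w6.png",c["color"])
img=c["color"];H,S,V=cv2.split(cv2.cvtColor(img,cv2.COLOR_BGR2HSV)); z=cloud(c)[...,2]
m=(H>5)&(H<17)&(S>150)&(V>120); m[270:]=0
k,l,st,ce=cv2.connectedComponentsWithStats(m.astype(np.uint8))
ax=np.array([np.cos(np.radians(75.83)),np.sin(np.radians(75.83))]); n=np.array([-ax[1],ax[0]])
for i in range(1,k):
    if st[i,4]>60:
        zz=np.nanpercentile(z[l==i],[10,50,90]).round(3); x,y,w,h,_=st[i]; p=onz(c,[(x,y+h),(x+w,y+h),(x+w/2,y)],.046)[:,:2]; print(st[i],zz,"s",(p@ax).round(4),"lat",(p@n).round(4))
E
```

```text
time: 19.55
position: [0.523, 0.0834, 0.1099]
tool_rot: [0.788, 0.615, 0.0, -0.0]
ft_force: [-0.9, -0.2, 0.1]
grip_width: 0.055
grip_force: 0.0
t 19.55 p [0.523  0.0834 0.1099] yaw 75.94 q [ -3.   34.2 102.2   0.   43.6  11. ] F [-0.9 -0.2  0.1] w 0.055 g 0.0
[283 142  75   8 550] [0.014 0.032 0.046] s [0.2538 0.2539 0.2588] lat [-0.4647 -0.5112 -0.488 ]
[275 149  18  11 132] [0.007 0.047 0.048] s [0.2476 0.2476 0.2545] lat [-0.4595 -0.4708 -0.4653]
[335 155  31   5  95] [0.045 0.047 0.048] s [0.2476 0.2476 0.2508] lat [-0.497  -0.5164 -0.5067]
```

View pics/w6.png

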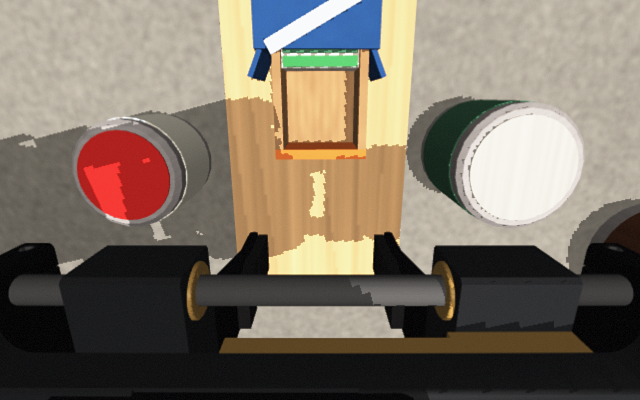

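```bash
python3 -m pendant '[{"jaw":0,"linear":[0,0,0],"twist":0},{"jaw":0,"linear":[0,0,0],"twist":0},{"jaw":0,"linear":[0,0,0],"twist":0},{"jaw":0,"linear":[0,0,0],"twist":0},{"jaw":0,"linear":[0,0,3],"twist":0},{"jaw":0,"linear":[0,0,3],"twist":0},{"jaw":0,"linear":[0,0,1.4],"twist":0},{"jaw":0,"linear":[0,0,0],"twist":0}]'
python3 -m pendant '[{"jaw":0,"linear":[1,0,0],"twist":0},{"jaw":0,"linear":[1,0,0],"twist":0},{"jaw":0,"linear":[0.5,0,0],"twist":0},{"jaw":0,"linear":[0.5,0,0],"twist":0},{"jaw":0,"linear":[0.8,0,0],"twist":0},{"jaw":0,"linear":[0.8,0,0],"twist":0},{"jaw":0,"linear":[0.8,0,0],"twist":0},{"jaw":0,"linear":[0.8,0,0],"twist":0},{"jaw":0,"linear":[0.8,0,0],"twist":0},{"jaw":0,"linear":[0,0,0],"twist":0}]'
python3 go.py
```

```text
time: 20.27
position: [0.5206, 0.083, 0.0332]
tool_rot: [0.788, 0.615, -0.002, -0.002]
ft_force: [-0.5, 0.8, 0.2]
grip_width: 0.0022
grip_force: 0.0
time: 21.1
position: [0.5405, 0.1527, 0.0362]
tool_rot: [0.788, 0.615, 0.001, 0.0]
ft_force: [-0.4, 0.5, 0.1]
grip_width: 0.0005
grip_force: 0.0
t 21.1 p [0.5405 0.1527 0.0362] yaw 75.96 q [ 4.3 43.  99.3  0.1 37.6 18.3] F [-0.4  0.5  0.1] w 0.0005 g 0.0
```

```bash
python3 -m pendant '[{"jaw":0,"linear":[0.5,0,0],"twist":0},{"jaw":0,"linear":[0.5,0,0],"twist":0},{"jaw":0,"linear":[0.4,0,0],"twist":0},{"jaw":0,"linear":[0.3,0,0],"twist":0},{"jaw":0,"linear":[0,0,0],"twist":0}]'
python3 -m pendant '[{"jaw":0,"linear":[0.2,0,0],"twist":0},{"jaw":0,"linear":[0,0,0],"twist":0}]'
python3 -m pendant '[{"jaw":0,"linear":[0.2,0,0],"twist":0},{"jaw":0,"linear":[0,0,0],"twist":0}]'
python3 go.py
```

```text
time: 21.52
position: [0.5441, 0.168, 0.0359]
tool_rot: [0.788, 0.615, 0.0, -0.0]
ft_force: [0.2, -2.0, 0.5]
grip_width: 0.0003
grip_force: 0.2
time: 21.68
position: [0.5444, 0.1695, 0.0359]
tool_rot: [0.788, 0.615, 0.0, -0.0]
ft_force: [-1.2, -0.8, 1.1]
grip_width: 0.0002
grip_force: 0.6
time: 21.85
position: [0.5449, 0.1714, 0.0359]
tool_rot: [0.789, 0.615, 0.0, -0.0]
ft_force: [-0.1, -1.7, 0.2]
grip_width: 0.0004
grip_force: 0.7
t 21.85 p [0.5449 0.1714 0.0359] yaw 75.91 q [ 6.2 43.4 97.8  0.  38.7 20.3] F [-0.1 -1.7  0.2] w 0.0004 g 0.7
```

```bash
python3 -m pendant '[{"jaw":0,"linear":[0.15,0,0],"twist":0},{"jaw":0,"linear":[0,0,0],"twist":0}]'
python3 -m pendant '[{"jaw":0,"linear":[0.15,0,0],"twist":0},{"jaw":0,"linear":[0,0,0],"twist":0}]'
python3 go.py
python3 - <<'E'
from h import *
c=cam("wrist"); cv2.imwrite("pics/w7.png",c["color"][:270])
E
```

```text
time: 22.02
position: [0.5452, 0.1728, 0.0359]
tool_rot: [0.788, 0.615, -0.0, -0.0]
ft_force: [-0.5, -1.7, -0.5]
grip_width: 0.0004
grip_force: 0.8
time: 22.18
position: [0.5452, 0.1729, 0.0359]
tool_rot: [0.788, 0.616, -0.001, 0.0]
ft_force: [-1.1, -6.6, 0.0]
grip_width: 0.0005
grip_force: 3.6
t 22.18 p [0.5452 0.1729 0.0359] yaw 75.98 q [ 6.5 43.5 97.6 -0.2 39.  20.6] F [-1.1 -6.6  0. ] w 0.0005 g 3.6
```

View pics/w7.png

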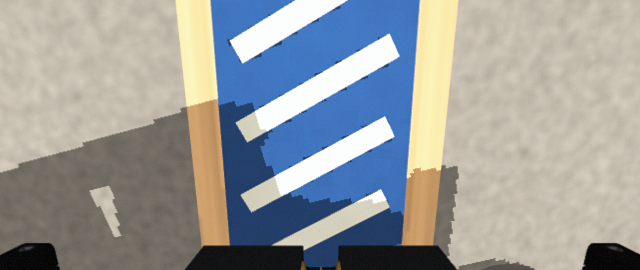

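```bash
python3 -m pendant '[{"jaw":0,"linear":[-0.5,0,0],"twist":0},{"jaw":0,"linear":[-2,0,0],"twist":0},{"jaw":0,"linear":[-4,0,0],"twist":0},{"jaw":0,"linear":[-3,0,-4],"twist":0},{"jaw":0,"linear":[0,0,-4],"twist":0},{"jaw":0,"linear":[0,0,0],"twist":0}]'
python3 go.py
python3 - <<'E'
from m import *
c=cam("wrist"); cv2.imwrite("pics/w8.png",c["color"])
img=c["color"];H,S,V=cv2.split(cv2.cvtColor(img,cv2.COLOR_BGR2HSV)); P=cloud(c);z=P[...,2]
ax=np.array([np.cos(np.radians(75.83)),np.sin(np.radians(75.83))]); n=np.array([-ax[1],ax[0]]); s=P[...,:2]@ax; lat=P[...,:2]@n+.486
for u in (300,315,330):
    for v in range(30,140,4): 
        if s[v,u]>.295: print(u,v,hsv:=(H[v,u],S[v,u],V[v,u]),"s",s[v,u].round(4),"z",z[v,u].round(4))
E
```

```text
time: 22.73
position: [0.5279, 0.0856, 0.1148]
tool_rot: [0.789, 0.614, 0.005, 0.003]
ft_force: [0.7, 0.2, 0.3]
grip_width: 0.0003
grip_force: 0.0
t 22.73 p [0.5279 0.0856 0.1148] yaw 75.74 q [-2.800e+00  3.380e+01  1.018e+02  1.000e-01  4.370e+01  1.140e+01] F [0.7 0.2 0.3] w 0.0003 g 0.0
300 30 (np.uint8(110), np.uint8(3), np.uint8(249)) s 0.324 z 0.0585
300 34 (np.uint8(110), np.uint8(3), np.uint8(249)) s 0.3222 z 0.0576
300 38 (np.uint8(120), np.uint8(1), np.uint8(250)) s 0.3202 z 0.0573
300 42 (np.uint8(108), np.uint8(175), np.uint8(169)) s 0.3181 z 0.0577
300 46 (np.uint8(108), np.uint8(170), np.uint8(174)) s 0.3162 z 0.0571
300 50 (np.uint8(108), np.uint8(168), np.uint8(175)) s 0.314 z 0.0577
300 54 (np.uint8(108), np.uint8(171), np.uint8(176)) s 0.312 z 0.0574
300 58 (np.uint8(10), np.uint8(207), np.uint8(138)) s 0.3113 z 0.044
300 62 (np.uint8(9), np.uint8(210), np.uint8(90)) s 0.3115 z 0.0196
300 66 (np.uint8(26), np.uint8(76), np.uint8(247)) s 0.31 z 0.0078
300 70 (np.uint8(26), np.uint8(78), np.uint8(245)) s 0.3075 z 0.0061
300 74 (np.uint8(26), np.uint8(79), np.uint8(245
[... 1613 characters left out ...]
3 z 0.056
330 50 (np.uint8(108), np.uint8(169), np.uint8(171)) s 0.3141 z 0.0573
330 54 (np.uint8(108), np.uint8(173), np.uint8(170)) s 0.3121 z 0.0561
330 58 (np.uint8(10), np.uint8(206), np.uint8(140)) s 0.3113 z 0.0444
330 62 (np.uint8(9), np.uint8(205), np.uint8(92)) s 0.3112 z 0.0217
330 66 (np.uint8(24), np.uint8(91), np.uint8(241)) s 0.31 z 0.0069
330 70 (np.uint8(25), np.uint8(80), np.uint8(244)) s 0.3073 z 0.0072
330 74 (np.uint8(25), np.uint8(82), np.uint8(244)) s 0.3047 z 0.0067
330 78 (np.uint8(25), np.uint8(83), np.uint8(244)) s 0.302 z 0.0067
330 82 (np.uint8(25), np.uint8(82), np.uint8(244)) s 0.2993 z 0.0077
330 86 (np.uint8(25), np.uint8(80), np.uint8(244)) s 0.2966 z 0.0072
```

```bash
python3 -m pendant '[{"jaw":0.87,"linear":[0,0,-4],"twist":0},{"jaw":0.87,"linear":[0,0,-4],"twist":0},{"jaw":0.87,"linear":[0,0,-4],"twist":0},{"jaw":0.87,"linear":[0,0,-1.5],"twist":0},{"jaw":0.87,"linear":[-3.5,0.97,0],"twist":0},{"jaw":0.87,"linear":[-3.5,0.97,0],"twist":0},{"jaw":0.87,"linear":[-3.5,0.97,0],"twist":0},{"jaw":0.87,"linear":[-3.5,0.97,0],"twist":0},{"jaw":0.87,"linear":[-3.5,0.97,0],"twist":0}]'
python3 -m pendant '[{"jaw":0.87,"linear":[-3.5,0.97,0],"twist":0},{"jaw":0.87,"linear":[-3.5,0.97,0],"twist":0},{"jaw":0.87,"linear":[-3.5,0.97,0],"twist":0},{"jaw":0.87,"linear":[-3.5,0.97,0],"twist":0},{"jaw":0.87,"linear":[-3.5,0.97,0],"twist":0},{"jaw":0.87,"linear":[-3.5,0.97,0],"twist":0},{"jaw":0.87,"linear":[-3.5,0.97,0],"twist":0},{"jaw":0.87,"linear":[-3,0.97,0],"twist":0},{"jaw":0.87,"linear":[0,0,0],"twist":0},{"jaw":0.87,"linear":[0,0,0],"twist":0}]'
cat > tin.py <<'E'
from m import *
from go import st
o,r,yaw=st(); print("p",o["position"].round(4),"yaw",yaw.round(1),"q6",np.degrees(o["q"][5]).round(1))
for nm in("wrist","top"):
    c=cam(nm); img=c["color"];H,S,V=cv2.split(cv2.cvtColor(img,cv2.COLOR_BGR2HSV)); P=cloud(c);z=P[...,2]
    near=np.hypot(P[...,0]-.559,P[...,1]+.309)
    t=(z>.117)&(z<.14)&(near<.065)
    k,l,sts,ce=cv2.connectedComponentsWithStats(t.astype(np.uint8)); 
    if k<2: print(nm,"no tin"); continue
    t=l==1+np.argmax(sts[1:,4])
    hull=cv2.findContours(t.astype(np.uint8),cv2.RETR_EXTERNAL,cv2.CHAIN_APPROX_NONE)[0]
    hp=np.vstack(hull)[:,0]; w=onz(c,hp,.128)[:,:2].astype(np.float32)
    e=cv2.fitEllipse(w*1000); print(nm,"n",t.sum(),"z",np.nanpercentile(z[t],[10,50,90]).round(4),"ellipse mm",np.round(e[0],1),np.round(e[1],1),"bbox",sts[1+np.argmax(sts[1:,4])][:4])
    cen=np.array(e[0])/1000
    def blob(m):
        k,l,s,ce=cv2.connectedComponentsWithStats(m.astype(np.uint8)); return (ce[1+np.argmax(s[1:,4])],s[1:,4].max()) if k>1 else (None,0)
    d,nd=blob(t&(H>4)&(H<20)&(S>130)&(V>90))
    y,ny=blob((H>21)&(H<36)&(S>120)&(V>80)&(near<.13)&(z<.03))
    if nd: p=onz(c,d,.122)[0,:2]-cen; print(" dab",nd,np.hypot(*p).round(4),np.degrees(np.arctan2(p[1],p[0])).round(1))
    if ny: p=onz(c,y,.010)[0,:2]-cen; print(" marker",ny,np.hypot(*p).round(4),np.degrees(np.arctan2(p[1],p[0])).round(1), y.round(0))
E
python3 tin.py; python3 go.py .559 -.309 .15 75.8
```

```text
time: 23.53
position: [0.5283, -0.0954, 0.2436]
tool_rot: [0.788, 0.616, 0.0, -0.0]
ft_force: [0.5, 0.3, 0.4]
grip_width: 0.0522
grip_force: 0.0
time: 24.37
position: [0.5366, -0.3816, 0.2427]
tool_rot: [0.789, 0.614, 0.0, -0.001]
ft_force: [0.3, 0.8, 0.4]
grip_width: 0.0756
grip_force: 0.0
p [ 0.5366 -0.3816  0.2427] yaw 75.8 q6 -31.0
wrist n 14941 z [0.1243 0.1256 0.1293] ellipse mm [ 559.2 -309.9] [99.4 99.5] bbox [256  25 137 142]
 dab 527 0.0269 -51.9
 marker 430 0.0859 41.7 [371.  26.]
top n 335 z [0.1216 0.1264 0.1317] ellipse mm [ 573.2 -290.3] [ 49.2 100.3] bbox [364 179  25  28]
 marker 53 0.0581 37.9 [359. 183.]
t 24.47 p [ 0.5366 -0.3789  0.2431] yaw 75.96 q [-45.   32.6  76.8   0.1  70.7 -31. ] F [-0.   0.1 -0.3] w 0.0756 g 0.0
cm [7.31 0.5  9.33] twist 0.16
```

```bash
python3 -m pendant '[{"jaw":0.87,"linear":[3.6,0.25,0],"twist":0},{"jaw":0.87,"linear":[3.6,0.24,0],"twist":0},{"jaw":0.87,"linear":[0,0,4],"twist":0},{"jaw":0.87,"linear":[0,0,3],"twist":0},{"jaw":0.87,"linear":[0,0,1.8],"twist":0},{"jaw":0.87,"linear":[0,0,0],"twist":0},{"jaw":0.87,"linear":[0,0,0],"twist":0},{"jaw":0.87,"linear":[0,0,0],"twist":0}]'
python3 go.py .5592 -.3099 .145 75.8
python3 -m pendant '[{"jaw":0.87,"linear":[0,0,0.4],"twist":0},{"jaw":0.87,"linear":[0,0,0],"twist":0}]'
python3 go.py .5592 -.3099 .145 75.8
```

```text
time: 25.13
position: [0.5599, -0.3114, 0.1577]
tool_rot: [0.788, 0.616, 0.0, 0.001]
ft_force: [0.6, -0.0, -0.0]
grip_width: 0.0757
grip_force: 0.0
t 25.13 p [ 0.5599 -0.3114  0.1577] yaw 75.99 q [-39.1  36.8  84.    0.   59.  -25.1] F [ 0.6 -0.  -0. ] w 0.0757 g 0.0
cm [ 0.13 -0.1   1.27] twist 0.19
time: 25.3
position: [0.5595, -0.3121, 0.1536]
tool_rot: [0.788, 0.615, 0.0, 0.001]
ft_force: [0.1, -0.5, -0.5]
grip_width: 0.0758
grip_force: 0.0
t 25.3 p [ 0.5595 -0.3121  0.1536] yaw 75.92 q [-39.1  37.1  84.2   0.   58.6 -25.1] F [ 0.1 -0.5 -0.5] w 0.0758 g 0.0
cm [ 0.21 -0.08  0.86] twist 0.12
```

```bash
python3 -m pendant '[{"jaw":0.87,"linear":[0.18,-0.08,0.4],"twist":0},{"jaw":0.87,"linear":[0,0,0.3],"twist":0},{"jaw":0.87,"linear":[0,0,0],"twist":0}]'
python3 -m pendant '[{"jaw":0.87,"linear":[0,0,0.15],"twist":0},{"jaw":0.87,"linear":[0,0,0],"twist":0}]'
python3 -m pendant '[{"jaw":0.87,"linear":[0,0,0.1],"twist":0},{"jaw":0.87,"linear":[0,0,0],"twist":0}]'
```

```text
time: 25.55
position: [0.5586, -0.3098, 0.1455]
tool_rot: [0.788, 0.615, 0.0, 0.0]
ft_force: [-0.4, 1.6, 0.2]
grip_width: 0.0754
grip_force: 0.0
time: 25.72
position: [0.5586, -0.3099, 0.1454]
tool_rot: [0.788, 0.615, 0.0, 0.0]
ft_force: [-1.4, 2.4, 8.7]
grip_width: 0.0756
grip_force: 4.0
time: 25.88
position: [0.5586, -0.3099, 0.1454]
tool_rot: [0.788, 0.615, 0.0, 0.0]
ft_force: [-2.8, 2.2, 12.8]
grip_width: 0.0759
grip_force: 6.2
```

```bash
python3 -m pendant '[{"jaw":0.87,"linear":[0,0,0],"twist":-3},{"jaw":0.87,"linear":[0,0,0],"twist":-5},{"jaw":0.87,"linear":[0,0,0],"twist":-5},{"jaw":0.87,"linear":[0,0,0],"twist":-5},{"jaw":0.87,"linear":[0,0,0],"twist":-5},{"jaw":0.87,"linear":[0,0,0],"twist":-5},{"jaw":0.87,"linear":[0,0,0],"twist":-5},{"jaw":0.87,"linear":[0,0,0],"twist":-5},{"jaw":0.87,"linear":[0,0,0],"twist":-5},{"jaw":0.87,"linear":[0,0,0],"twist":-3},{"jaw":0.87,"linear":[0,0,0],"twist":0}]'
python3 -m pendant '[{"jaw":0.87,"linear":[0,0,0],"twist":-3},{"jaw":0.87,"linear":[0,0,0],"twist":-5},{"jaw":0.87,"linear":[0,0,0],"twist":-5},{"jaw":0.87,"linear":[0,0,0],"twist":-5},{"jaw":0.87,"linear":[0,0,0],"twist":-5},{"jaw":0.87,"linear":[0,0,0],"twist":-5},{"jaw":0.87,"linear":[0,0,0],"twist":-5},{"jaw":0.87,"linear":[0,0,0],"twist":-5},{"jaw":0.87,"linear":[0,0,0],"twist":-5},{"jaw":0.87,"linear":[0,0,0],"twist":-4.6},{"jaw":0.87,"linear":[0,0,0],"twist":0},{"jaw":0.87,"linear":[0,0,0],"twist":0}]'
python3 go.py
python3 -m pendant '[{"jaw":0.87,"linear":[0,0,-1],"twist":0},{"jaw":0.87,"linear":[0,0,-3],"twist":0},{"jaw":0.87,"linear":[0,0,-4],"twist":0},{"jaw":0.87,"linear":[-3.5,0,-2],"twist":0},{"jaw":0.87,"linear":[-3.5,0,0],"twist":0},{"jaw":0.87,"linear":[0,0,0],"twist":0},{"jaw":0.87,"linear":[0,0,0],"twist":0}]'
python3 tin.py
```

```text
time: 26.8
position: [0.5591, -0.3092, 0.1453]
tool_rot: [0.485, 0.875, 0.001, 0.001]
ft_force: [-0.9, 4.6, 11.6]
grip_width: 0.0757
grip_force: 6.0
time: 27.8
position: [0.559, -0.3084, 0.1453]
tool_rot: [0.091, 0.996, 0.001, 0.001]
ft_force: [-0.9, 6.6, 12.4]
grip_width: 0.0757
grip_force: 6.4
t 27.8 p [ 0.559  -0.3084  0.1453] yaw 169.54 q [-3.890e+01  3.760e+01  8.480e+01  1.000e-01  5.760e+01 -1.186e+02] F [-0.9  6.6 12.4] w 0.0757 g 6.4
time: 28.38
position: [0.6284, -0.3228, 0.2427]
tool_rot: [0.091, 0.996, -0.0, 0.0]
ft_force: [-1.1, 1.2, -0.6]
grip_width: 0.0761
grip_force: 0.0
p [ 0.6284 -0.3228  0.2427] yaw 169.6 q6 -115.8
wrist n 14761 z [0.1242 0.1256 0.1293] ellipse mm [ 558.9 -310. ] [99.4 99.5] bbox [254  31 136 141]
 dab 541 0.0269 41.7
 marker 20 0.0951 37.6 [384. 160.]
top n 93 z [0.1222 0.1273 0.1322] ellipse mm [ 534.1 -336.2] [21.8 57.8] bbox [381 194  15  16]
```

```bash
python3 -m pendant '[{"jaw":0.87,"linear":[2.2,-3.4,0],"twist":0},{"jaw":0.87,"linear":[2.2,-3.4,0],"twist":0},{"jaw":0.87,"linear":[2.2,-3.4,0],"twist":0},{"jaw":0.87,"linear":[2.2,-3.4,0],"twist":0},{"jaw":0.87,"linear":[2.2,-3.4,0],"twist":0},{"jaw":0.87,"linear":[2.2,-3.4,0],"twist":0},{"jaw":0.87,"linear":[0,0,0],"twist":0},{"jaw":0.87,"linear":[0,0,0],"twist":0}]'
python3 - <<'E'
from m import *
cen=np.array([.559,-.3099])
for nm in("top","scene"):
    c=cam(nm); img=c["color"];H,S,V=cv2.split(cv2.cvtColor(img,cv2.COLOR_BGR2HSV)); P=cloud(c);z=P[...,2]
    near=np.hypot(P[...,0]-.559,P[...,1]+.309)
    for n,m,h in(("mark",(H>21)&(H<36)&(S>120)&(V>80)&(near<.13)&(z<.03),.01),("dab",(H>4)&(H<20)&(S>130)&(V>90)&(near<.06)&(z>.115),.122),("label",(H>4)&(H<20)&(S>130)&(V>60)&(near<.08)&(z>.03)&(z<.11),.068)):
        k,l,s,ce=cv2.connectedComponentsWithStats(m.astype(np.uint8))
        if k>1:
            i=1+np.argmax(s[1:,4]); p=onz(c,ce[i],h)[0,:2]-cen; print(nm,n,s[i],np.hypot(*p).round(4),np.degrees(np.arctan2(p[1],p[0])).round(1))
            if n=="mark":
                q=onz(c,np.argwhere(l==i)[:,::-1],.01)[:,:2]-cen; print(rect(q)); d=np.hypot(*q.T); far=q[d>.075].mean(0); print(" outer part",np.degrees(np.arctan2(far[1],far[0])).round(1))
    # neighbours
    for g,(x,y),hh,rr in(("tub",(.422,.143),.06,.033),("small",(.641,.096),.072,.036)):
        m=(abs(z-hh)<.006)&(np.hypot(P[...,0]-x,P[...,1]-y)<.06); print(nm,g,np.nanmean(P[m],0).round(3))
    cv2.imwrite(f"pics/{nm}_end.png",img)
E
```

```text
time: 29.15
position: [0.4572, -0.5005, 0.2422]
tool_rot: [0.094, 0.996, 0.001, -0.001]
ft_force: [-0.2, -0.0, 0.1]
grip_width: 0.0758
grip_force: 0.0
top mark [355 178  10  11  53] 0.0816 42.6
(array([60.7, 55. ]), array([34.1, 17.3]), 44.9)
 outer part 42.5
top dab [371 186   6   6  28] 0.0277 43.0
top label [362 191   2   3   3] 0.0523 69.7
top tub [0.421 0.143 0.061]
top small [0.641 0.094 0.073]
scene mark [267 204   3   2   5] 0.0684 46.9
(array([47. , 50.6]), array([4. , 6.9]), 16.0)
 outer part nan
scene dab [257 177   4   3  11] 0.0258 45.3
scene label [255 185  16  14 150] 0.0499 42.1
scene tub [0.424 0.145 0.061]
scene small [0.646 0.096 0.072]<stdin>:11: RuntimeWarning: Mean of empty slice.
  ret = um.true_divide(
```

Label direction is about 42°, against about 42.5° for the marker. The box end is flush, the goods beside it have not shifted, and the gripper is clear.

```bash
python3 -c "
from rig import robot; print(robot.hand_in())"
```

```text
the job is handed in; nothing more can be done
None
```

The sample box is turned end for end and back in its slipcase with the orange end flush in the mouth, the tin's orange label faces the yellow marker to within about 1°, and the job was handed in at about 29 s with the gripper clear of everything. The fingers could push the box no further than flush, so up to 3 mm may remain behind it. I re-measured only the tub and the small green tin afterwards, and neither had moved.

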